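# Level a cabinet door in the turning frame and lock it

## Task

The small cabinet door held in the turning frame on the bench stands tilted. Turn it about its long axis until it lies level, with the two round hinge holes facing up, then lock the frame by turning the bar-shaped knob, on top of one of the two posts, a quarter turn clockwise to its stop. Do not turn the round knob on the other post: it clamps the door.

Things in the scene. Friction and masses are not known exactly. Their poses are not given: they have to be found in the camera images.
- frame: Turning frame, screwed to the bench: dark steel foot 80 (x) x 380 (y) x 20 mm, two aluminium posts 36 x 36 mm in plan centred at y = +167 and -167 mm, tops 150 mm above the bench. Origin: centre of the foot's underside. Frame -x faces the robot, within 0.45 rad of yaw. The door pivots about a line along the frame's y, 120 mm above the origin, and turns clear of the foot.
- door (a joint): Tilt in rad of the wooden door, balanced on its pivots. 0 = level, hinge holes up; positive = the long edge on the robot's side (frame -x) is raised, so that the face with the holes looks up and away from the robot. Starts at 0.6 to 1.15. No stop at 0 (range -1.4 to 1.4). Stiff pivots (0.15 Nm, some 3 N at 50 mm from the axis): the door stays where it is left, locked or not.
- door_edge (a point): Middle of the door's long edge on the robot's side, in mid-thickness, 70 mm from the pivot axis; 120 mm above the bench when level. The door: a light-wood board 140 mm wide, 240 mm long, 18 mm thick, about 0.45 kg, the pivots at the middle of its short ends in mid-thickness. Two 35 mm hinge holes (dark discs) near this edge mark its upper face.
- lock_knob (a joint): Turn in rad of the locking knob: black, with an upright straight bar to grip, 48 mm long, 14 mm thick, 34 mm high, its top 198 mm above the bench, on top of either post. Vertical axis. Grows clockwise seen from above: 0 = loose, bar across the frame (along frame x); 1.57 = locked, at its stop, bar along frame y. Starts at 0 to 0.2. Takes 0.06 Nm to turn and stays where left.
- lock_knob_grip (a point): On the vertical axis of the locking knob at the height to grip its bar: 12 mm below the bar's top, 186 mm above the bench. Below the bar, its 36 mm round foot has its top at 164 mm.
- clamp_knob (a joint): Turn in rad of the clamping knob, not to be turned: black, round and ribbed, 46 mm across and 23 mm high, on top of the other post. Starts at 0 and turns either way.
- clamp_knob_grip (a point): On the vertical axis of the round clamping knob, at mid-height, 171 mm above the bench.

How it is judged:
On the way, in this order (a step that is already met when the one before it is completed fails the run):
1. the door is level, holes up, while the locking knob is still loose (value of joint door between -0.18 and 0.18 rad and value of joint lock_knob below 0.5 rad), for 0.2 s.
2. the locking knob is turned to locked (value of joint lock_knob above 1.3 rad), for 0.2 s.
At the end, for the whole second after the job is handed in: The door is level within 10 degrees (joint within 0.18 rad of 0), hinge holes up and at rest, and the bar-shaped locking knob is turned clockwise to within 15 degrees of its stop (joint above 1.3 rad) (value of joint door between -0.18 and 0.18 rad and value of joint lock_knob above 1.3 rad and velocity of joint door between -0.1 and 0.1 rad/s); the robot touches nothing.
It fails at once if the round clamping knob is turned by more than 20 degrees either way (value of joint clamp_knob above 0.35 rad or value of joint clamp_knob below -0.35 rad).
It also fails if it takes over 42 s, if anything falls off the work surface, if the arm or the gripper's body presses on something with over 40 N, if the wrist force passes 120 N, or if a joint passes its speed limit or range.

## Robot

A 6-joint arm with a two-finger parallel gripper is mounted at the origin on the work surface. World frame = base frame: x ahead of the robot, y to its left, z up, the work surface at z = 0. Lengths are in m, angles in rad, forces in N, time in s.
With the tool pointing down it reaches from about 0.275 to 0.75 m from the base axis. Payload 10.2 kg.
Tool frame: the origin (TCP) lies on the front face of the gripper's body, between the roots of the fingers; the fingertips stand 64 mm ahead of it and the grasp point (between the pads) lies 45 mm ahead of it; z points along the fingers, y is the direction in which the jaws open and shut (so a half turn about z gives the same grasp; the last joint's range is limited). The gripper opens to 88 mm and grips with 3 to 60 N. Pads are 18 mm wide; open, the fingers measure 123 mm over their backs; the gripper's body (75 mm by 187 mm) begins 45 mm behind the grasp point.
Start: joints at [0.878, 0.313, 1.498, -0, 1.331, -0.223], TCP at [0.238, 0.468, 0.303] pointing down, gripper open.
Joint ranges: [-2.94, 2.94], [-0.97, 2.17], [0.19, 2.56], [-1.23, 4.37], [0.02, 3.11], [-2.88, 2.88]. Speed limits (rad/s): [2.39, 2.39, 3.01, 3.14, 3.14, 3.14].

## Interface

Orientations are given as a 3x3 rotation matrix whose columns are the frame's x, y, z axes.
In Python, from cell import arm gives the robot as it stands. Calls block until the motion is done:
- arm.move_pose(position, orientation): joint-space move of the TCP to a pose.
- arm.move_linear(position, ori=None, rate=0.15, guard=None): straight line of the TCP; ori=None keeps the orientation; rate is the mean speed in m/s. With guard (N) it stops when the force on the tool has changed by that much, and returns True; else False.
- arm.move_joints(angles): joint-space move.
- arm.gripper_to(opening): finger opening in m; the grip force is fixed at half the most; returns when the fingers have stopped.
- arm.pause(seconds).
- arm.ik(position, orientation): joint angles nearest the present ones, or None.
- arm.capture(name): name is "side" or "top"; returns the picture (384x512x3 uint8, red, green, blue); there is no depth.
- arm.calibration(name): a dict with "fov_y" (degrees; the focal length in pixels is half the picture's height over the tangent of half this angle, whatever the lens; pixels are square), "cx", "cy" (the principal point, pixels), "k1" (the pictures are not rectified: a ray, as slopes to the right and down, at radius r is drawn at 1 + k1 r^2 times it, then the intrinsics apply), "T" (4x4, takes a point from camera to world coordinates). Camera axes: x right, y up, looking along -z (the intrinsics and any distortion apply to the point x, -y, -z); pixel columns grow to the right and rows downward; lengths in m; the calibration is good to about 2 mm. A picture is of the moment at which its call begins. calibration takes no time and is no camera call.
A pose or a line that the arm cannot do raises arm.IKError and nothing moves.
- arm.sign_off(): hands the job in, once; it reports no verdict.
Readings, each from a call of its own:
- arm.current_time(): time.
- arm.current_q(): joint angles.
- arm.current_joint_velocities(): joint speeds.
- arm.current_effort(): joint torques, N m.
- arm.current_tcp_pos(): TCP position.
- arm.current_tcp_rot(): TCP orientation.
- arm.current_ft_force(): force on the tool from outside, world axes, zero at the start.
- arm.current_moment(): the same for the moment, N m.
- arm.current_gripper_width(): finger opening in m.
Only numpy, scipy, OpenCV 4.12 (cv2) and the standard library are available. Lean on these libraries where they do the work, as an engineer would, in place of code of your own. Each camera call takes 0.05 s, during which the arm holds its last target.

## Working session

There is one attempt and no reset: what is moved stays moved. The work goes in short steps, each a Python script; the robot and the scene stay as the last script left them, time stands still between calls to the robot, and variables do not carry over. Pictures are saved under pics/ and viewed, and the job is handed in when it is done.

```bash
ls; mkdir -p pics; python3 - <<'E'
from cell import arm
import cv2,numpy as np
for n in("side","top"):
    im=arm.capture(n); cv2.imwrite(f"pics/{n}0.png",im[:,:,::-1]); c=arm.calibration(n); print(n,c)
print(arm.current_time())
E
```

```text
pics
side {'fov_y': 49.52655183672423, 'cx': 250.39761418164616, 'cy': 188.06319381628225, 'k1': -0.048551136587699224, 'T': array([[ 0.99829205,  0.05271018, -0.02519185,  0.52141706],
       [-0.05458822,  0.68800641, -0.7236486 , -0.51713775],
       [-0.02081149,  0.72378782,  0.68970868,  0.67459946],
       [ 0.        ,  0.        ,  0.        ,  1.        ]])}
top {'fov_y': 43.286322630887796, 'cx': 245.97981974488084, 'cy': 195.81793785175026, 'k1': 0.02444789388223297, 'T': array([[-0.02704193,  0.98438422, -0.17394379,  0.38797625],
       [-0.99960218, -0.02523362,  0.01259947,  0.04824597],
       [ 0.00801349,  0.17421531,  0.98467498,  0.97490016],
       [ 0.        ,  0.        ,  0.        ,  1.        ]])}
0.1
```

View pics/side0.png

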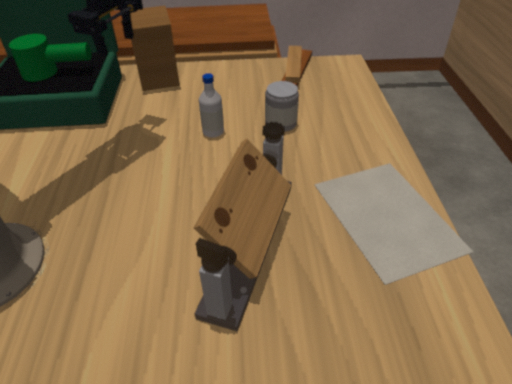

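View pics/top0.png

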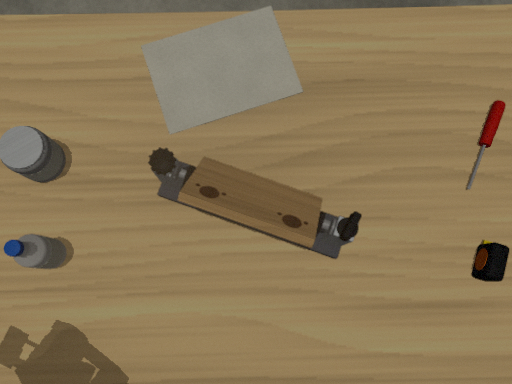

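The lock bar is on the right-hand (-y) post at about (348,226) in the top view. The round clamp knob is at (162,161), and the door's two dark hinge holes are at (208,192) and (291,221). I'll zoom in to measure them.

```bash
cat > h.py <<'E'
import numpy as np,cv2
from cell import arm
def cam(n):
    c=arm.calibration(n); f=192/np.tan(np.radians(c['fov_y']/2))
    K=np.array([[f,0,c['cx']],[0,f,c['cy']],[0,0,1.]]); D=np.array([c['k1'],0,0,0,0]); return K,D,np.array(c['T'])
def ray(n,px):
    K,D,T=cam(n); u=cv2.undistortPoints(np.array([[px]],float),K,D)[0,0]
    return T[:3,3],T[:3,:3]@np.array([u[0],-u[1],-1])
def atz(n,px,z):
    o,d=ray(n,px); return o+d*(z-o[2])/d[2]
def proj(n,P):
    K,D,T=cam(n); P=np.atleast_2d(P); p=(P-T[:3,3])@T[:3,:3]; p=p*[1,-1,-1]
    return cv2.projectPoints(p,np.zeros(3),np.zeros(3),K,D)[0][:,0]
E
python3 - <<'E'
import cv2
a=cv2.imread('pics/top0.png')[130:280,140:380]; cv2.imwrite('pics/topz.png',cv2.resize(a,(792,495),interpolation=cv2.INTER_CUBIC))
a=cv2.imread('pics/side0.png')[115:335,160:340]; cv2.imwrite('pics/sidez.png',cv2.resize(a,(486,594),interpolation=cv2.INTER_CUBIC))
E
```

```text
(no output)
```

View pics/topz.png

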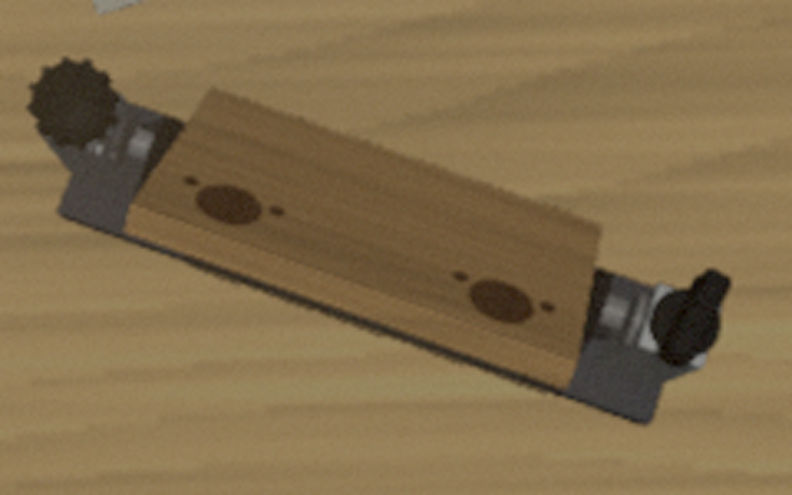

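View pics/sidez.png

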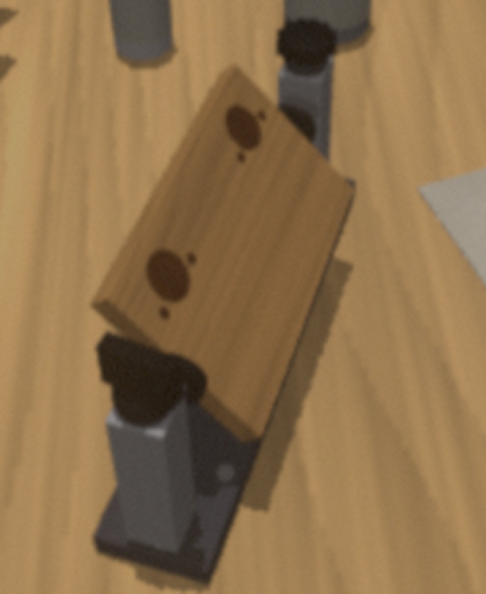

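```bash
cat > fit.py <<'E'
from h import *
from scipy.optimize import least_squares
def door(u,v,w,t): return np.array([u*np.cos(t)+w*np.sin(t),v,120-u*np.sin(t)+w*np.cos(t)])
obs=[('top',(213,88),'d',(70,120,9)),('top',(600,227),'d',(70,-120,9)),('top',(137,203),'d',(-70,120,9)),('top',(583,350),'d',(-70,-120,9)),
('top',(125,233),'d',(-70,120,-9)),('top',(570,388),'d',(-70,-120,-9)),
('top',(60,212),'f',(-40,190,20)),('top',(648,424),'f',(-40,-190,20)),('top',(73,102),'f',(0,167,182.5)),('top',(685,325),'f',(0,-167,164)),
('side',(232,66),'d',(-70,120,9)),('side',(106,300),'d',(-70,-120,9)),('side',(260,438),'d',(70,-120,9)),('side',(352,185),'d',(70,120,9)),
('side',(97,545),'f',(-40,-190,10)),('side',(210,576),'f',(40,-190,10))]
def world(p,P):
    c,s=np.cos(p[2]),np.sin(p[2]); x,y,z=np.array(P)/1000; return np.array([p[0]+c*x-s*y,p[1]+s*x+c*y,z])
def res(p):
    r=[]
    for n,z,k,P in obs:
        px=np.array(z)/3.3+[140,130] if n=='top' else np.array(z)/2.7+[160,115]
        r.append(proj(n,world(p,door(*P,p[3]) if k=='d' else P))[0]-px)
    return np.ravel(r)
if __name__=='__main__':
    s=least_squares(res,[.4,0,-.3,.9],loss='soft_l1'); p=s.x; print(p); print(np.round(res(p).reshape(-1,2),1).tolist())
    L=world(p,(0,-167,198)); print('lock',L,'edge',world(p,door(-70,0,0,p[3])))
    for q in(0,.1,.2,.3):
        a=[];
        for sgn in(-24,24): a.append(proj('top',world(p,(sgn*np.cos(q),-167-sgn*np.sin(q),198)))[0])
        print(q,[((x-[140,130])*3.3).round() for x in a])
    np.save('p.npy',p)
E
python3 fit.py
```

```text
[ 0.53349962  0.02228466 -0.36292901  0.84409755]
[[-0.8, -0.2], [1.1, -1.5], [-1.8, -0.0], [-0.4, 2.8], [-0.1, -0.5], [0.0, -0.4], [-1.3, 0.4], [1.7, -0.7], [-0.6, -0.9], [1.2, -1.9], [0.2, -1.7], [-0.1, -0.8], [-0.4, 0.3], [-0.9, 1.8], [-2.0, 0.4], [-0.8, 1.4]]
lock [ 0.47421228 -0.13383713  0.198     ] edge [0.49002071 0.0387958  0.17231603]
0 [array([690., 357.]), array([719., 265.])]
0.1 [array([685., 355.]), array([723., 267.])]
0.2 [array([681., 353.]), array([728., 269.])]
0.3 [array([677., 350.]), array([732., 272.])]
```

```bash
cat > ov.py <<'E'
from fit import *
import sys
def overlay(n,im,p,q,box,sc,out):
    im=cv2.resize(im[box[1]:box[3],box[0]:box[2]],None,fx=sc,fy=sc,interpolation=cv2.INTER_CUBIC)
    def line(Ps,col):
        z=((proj(n,np.array(Ps))-box[:2]+.5)*sc).round().astype(int); cv2.polylines(im,[z],True,col,1)
    t=p[3]
    for w in(9,-9): line([world(p,door(u,v,w,t)) for u,v in((70,120),(70,-120),(-70,-120),(-70,120))],(0,255,0))
    for z in(0,20): line([world(p,(u,v,z)) for u,v in((40,190),(40,-190),(-40,-190),(-40,190))],(255,255,0))
    c,s=np.cos(q),np.sin(q)
    for z in(164,198): line([world(p,(a*c-b*s*-1,-167-a*s+b*c,z)) for a,b in((24,7),(24,-7),(-24,-7),(-24,7))],(0,0,255))
    th=np.linspace(0,6.28,25)
    line([world(p,(18*np.cos(k),-167+18*np.sin(k),164)) for k in th],(0,0,255))
    line([world(p,(23*np.cos(k),167+23*np.sin(k),182.5)) for k in th],(255,0,255))
    cv2.imwrite(out,im)
if __name__=='__main__':
    p=np.load('p.npy')
    overlay('top',cv2.imread('pics/top0.png'),p,.05,(140,130,380,280),3.3,'pics/ovt.png')
    overlay('side',cv2.imread('pics/side0.png'),p,.05,(160,115,340,335),2.7,'pics/ovs.png')
E
python3 ov.py
```

```text
(no output)
```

View pics/ovt.png

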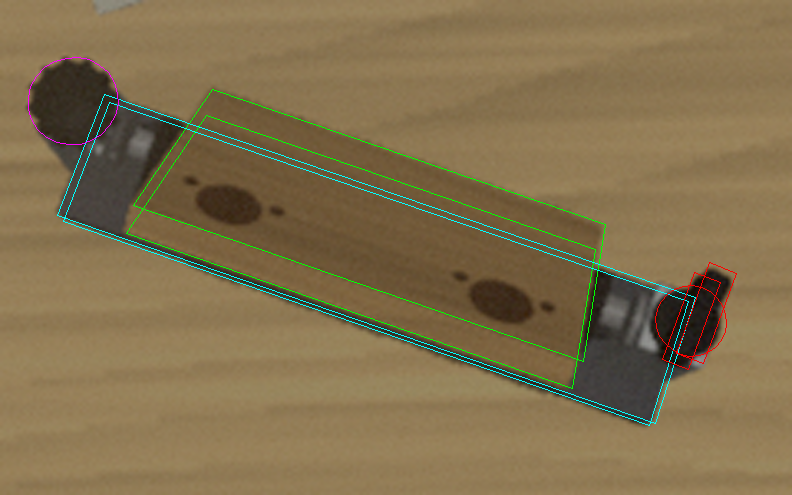

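View pics/ovs.png

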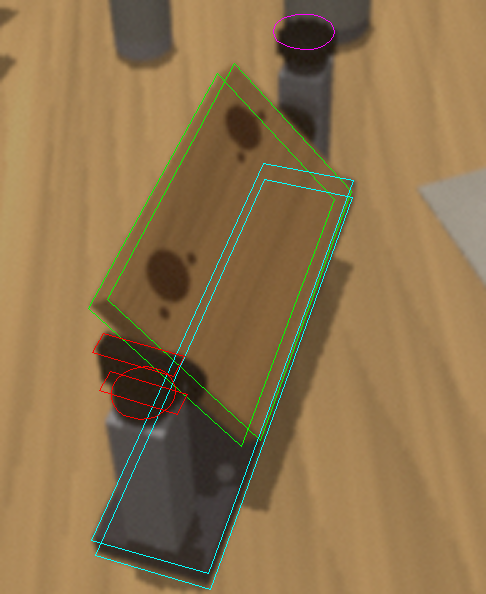

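The overlay matches both views to 1–2 mm: yaw -0.363 and tilt 0.844. The arm will push the raised edge down with the fingers closed.

```bash
cat >> h.py <<'E'
def down(ang):
    "tool z down, jaw axis (tool y) along world heading ang"
    y=np.array([np.cos(ang),np.sin(ang),0]); z=np.array([0,0,-1.]); return np.column_stack([np.cross(y,z),y,z])
E
python3 - <<'E'
from fit import *
p=np.load('p.npy'); t0=arm.current_time()
up=world(p,(-45,0,310))
best=None
for a in(p[2]+np.pi/2,p[2]-np.pi/2):
    q=arm.ik(up,down(a)); print(a,q)
    if q is not None and (best is None or abs(q[5])<abs(best[1][5])): best=(a,q)
R=down(best[0])
arm.gripper_to(0.0)
arm.move_joints(best[1])
print(arm.current_tcp_pos(),up,arm.current_ft_force())
arm.move_linear(world(p,(-45,0,190+64)),R,rate=.12)
print(arm.current_time()-t0,arm.current_ft_force())
print(arm.move_linear(world(p,(-45,0,150+64)),R,rate=.05,guard=30),arm.current_ft_force())
print(arm.move_linear(world(p,(-45,0,131+64)),R,rate=.05,guard=30),arm.current_ft_force(),arm.current_tcp_pos())
arm.move_linear(world(p,(-45,0,290)),R,rate=.2)
arm.move_pose(world(p,(-150,120,300)),R)
for n in("side","top"): cv2.imwrite(f"pics/{n}1.png",arm.capture(n)[:,:,::-1])
print(arm.current_time())
import ov
p[3]=0.03
ov.overlay('top',cv2.imread('pics/top1.png'),p,.1,(140,130,380,280),3.3,'pics/ovt1.png')
ov.overlay('side',cv2.imread('pics/side1.png'),p,.1,(160,115,340,335),2.7,'pics/ovs1.png')
E
```

```text
1.2078673123365842 [-1.60489566e-01  2.36383031e-01  1.57906588e+00 -4.44089210e-16
  1.32614375e+00 -1.36835688e+00]
-1.933725341253209 [-1.60489566e-01  2.36383031e-01  1.57906588e+00 -4.44089210e-16
  1.32614375e+00  1.77323577e+00]
[0.49136481 0.03894438 0.31002123] [0.49143087 0.03826029 0.31      ] [-0.54196286 -0.01755869 -0.56070979]
3.7333 [ 0.12181703 -0.31898795  0.11598043]
True [-4.48034057  1.5864956   6.1122475 ]
True [-5.20873841  0.0417955   7.63320842] [0.48896712 0.03947695 0.23685288]
5.7833
```

View pics/ovt1.png

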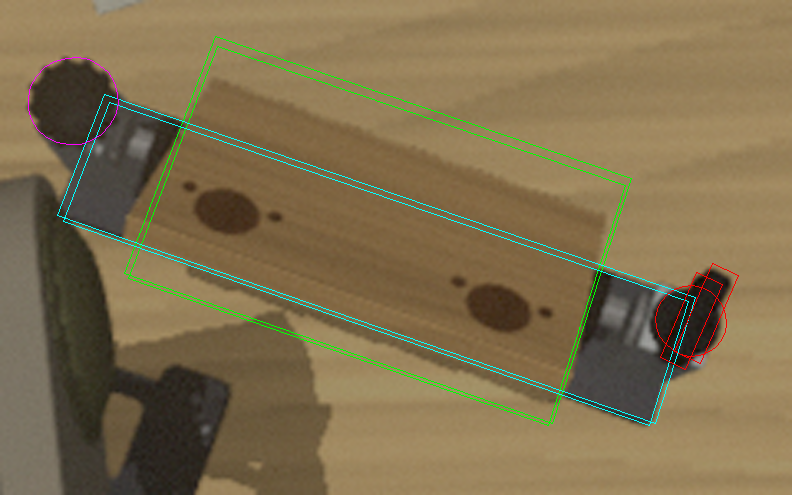

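View pics/ovs1.png

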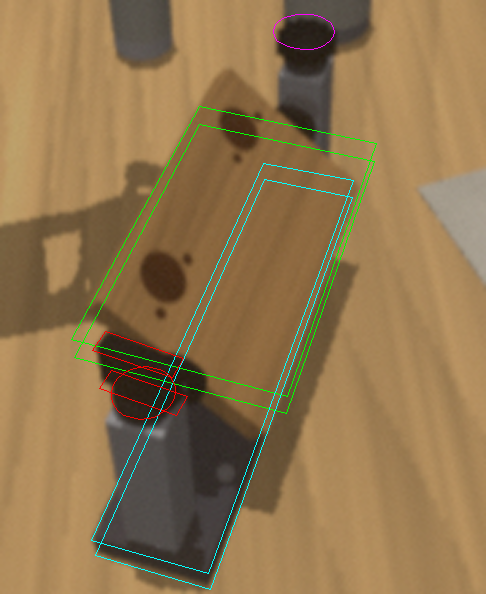

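The door only moved a little (to about 0.75), because the contact transient tripped the guard at tip height 173 mm. I'll continue along the door's own arc, slowly and in segments, logging the force.

```bash
python3 - <<'E'
from fit import *
p=np.load('p.npy'); R=down(p[2]+np.pi/2)
def tip(t,dz=0):
    c=door(-58,0,9,t); return world(p,(c[0]+9,0,c[2]+64+dz))
arm.move_pose(world(p,(-25,0,300)),R)
arm.move_linear(tip(.9,10),rate=.15)
for t in (.8,.7,.6,.5,.4,.3,.2,.1,.03):
    g=arm.move_linear(tip(t),rate=.04,guard=60)
    print(t,g,arm.current_ft_force().round(1),(arm.current_tcp_pos()-tip(t)).round(4))
    if g: break
print(arm.current_time())
arm.move_linear(tip(.9,60),rate=.2)
arm.move_pose(world(p,(-150,120,300)),R)
for n in("side","top"): cv2.imwrite(f"pics/{n}2.png",arm.capture(n)[:,:,::-1])
print(arm.current_time())
import ov
p[3]=0.03
ov.overlay('top',cv2.imread('pics/top2.png'),p,.1,(140,130,380,280),3.3,'pics/ovt2.png')
ov.overlay('side',cv2.imread('pics/side2.png'),p,.1,(160,115,340,335),2.7,'pics/ovs2.png')
E
```

```text
0.8 False [-0.4 -0.5  0.5] [-0. -0.  0.]
0.7 False [ 0.3 -0.2 -0.5] [-0.0001  0.      0.0001]
0.6 False [ 0.7 -0.7 -0.4] [-0.0002  0.0001 -0.0002]
0.5 False [-0.3 -0.3  0.1] [-0.0003  0.0001 -0.0003]
0.4 False [ 0.8 -0.9  0.8] [-0.0003  0.0001 -0.0003]
0.3 False [ 0.1 -0.8  0.5] [-0.0003  0.0001 -0.0003]
0.2 False [-0.5  0.1 -0.6] [-0.0002  0.0001 -0.0003]
0.1 False [ 0.2 -0.1 -0. ] [-0.0002  0.     -0.0004]
0.03 False [ 1.   0.1 -0.7] [-0.0002  0.     -0.0003]
9.875
11.3917
```

View pics/ovt2.png

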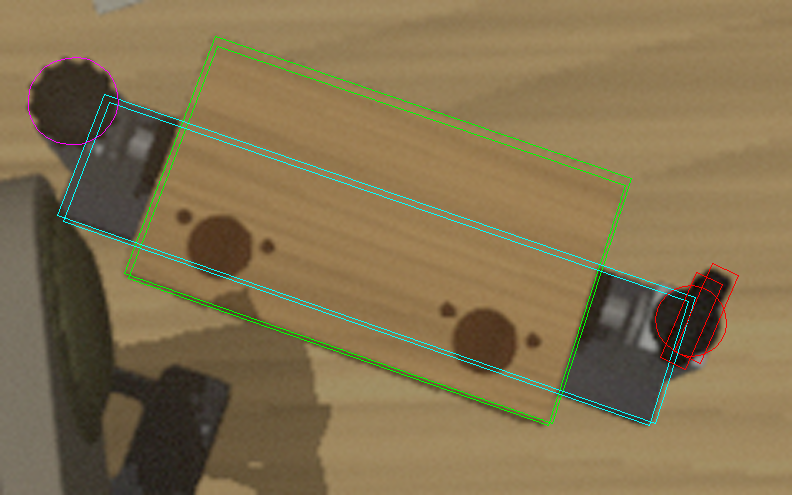

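View pics/ovs2.png

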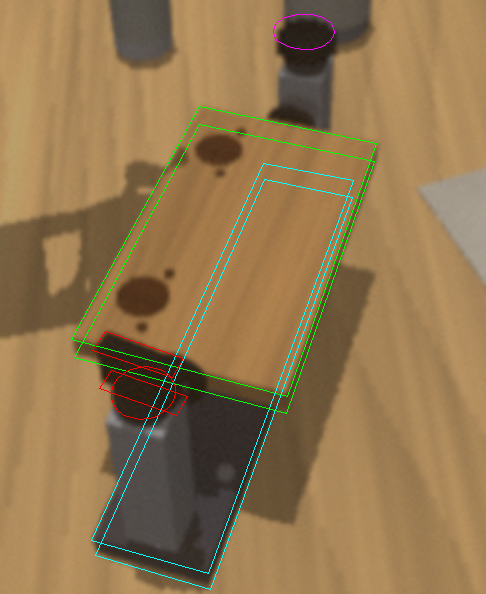

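The door is level, matching the 0.03 rad overlay in both views. Next I'll zoom in on the knob.

```bash
python3 - <<'E'
import ov,cv2,numpy as np
p=np.load('p.npy');p[3]=.03
a=cv2.imread('pics/top2.png'); a=np.clip(a.astype(float)*1.8,0,255).astype('uint8')
b=cv2.imread('pics/side2.png'); b=np.clip(b.astype(float)*1.8,0,255).astype('uint8')
for q,i in((.0,0),(.15,1)):
    ov.overlay('top',a,p,q,(325,200,375,250),8,f'pics/k{i}.png'); ov.overlay('side',b,p,q,(185,225,245,275),8,f'pics/s{i}.png')
pl=cv2.resize(a[200:250,325:375],None,fx=8,fy=8,interpolation=cv2.INTER_CUBIC)
cv2.imwrite('pics/kk.png',np.hstack([pl[:, :],cv2.imread('pics/k1.png')]))
pl=cv2.resize(b[225:275,185:245],None,fx=6,fy=6,interpolation=cv2.INTER_CUBIC)
cv2.imwrite('pics/ss.png',np.hstack([pl,cv2.resize(cv2.imread('pics/s1.png'),(360,300))]))
E
```

```text
(no output)
```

View pics/kk.png

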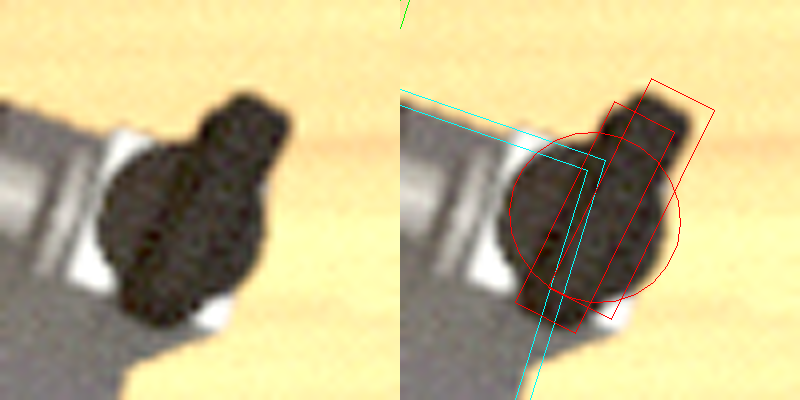

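View pics/ss.png

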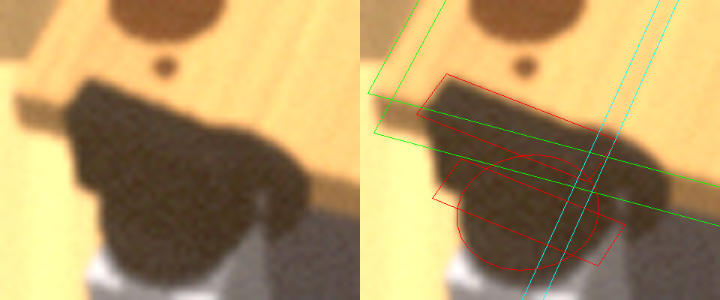

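The bar stands at about 0.15 rad. Its top sits 1–3 mm toward +y of the model, and the two cameras disagree by about 2 mm, so I'll use a 1 mm shift. Next: grasp the bar and turn joint 6 only, which is a pure rotation about the tool axis.

```bash
python3 - <<'E'
from fit import *
p=np.load('p.npy'); q0=.15
L=world(p,(0,-167,0))+[0,.001,0]; R=down(p[2]-q0+np.pi/2)
arm.move_pose(L+[0,0,.30],R)
arm.gripper_to(.045)
g=arm.move_linear(L+[0,0,.232],R,rate=.1,guard=25); print('down',g,arm.current_tcp_pos()-L)
if not g:
    w=arm.gripper_to(0.0); print('w',arm.current_gripper_width(),arm.current_ft_force().round(1),arm.current_moment().round(2))
cv2.imwrite("pics/top3.png",cv2.resize(arm.capture("top")[130:280,240:460,::-1],None,fx=3,fy=3)); print(arm.current_q(),arm.current_time())
E
```

```text
down False [ 2.16352378e-04 -1.13627673e-04  2.32549849e-01]
w 0.013758753817540903 [-3.3 -3.6  2.4] [-0.48  0.39 -0.02]
[-5.11988888e-01  3.11631003e-01  1.69460058e+00 -8.32837424e-04
  1.13522398e+00 -1.56938367e+00] 14.8667
```

View pics/top3.png

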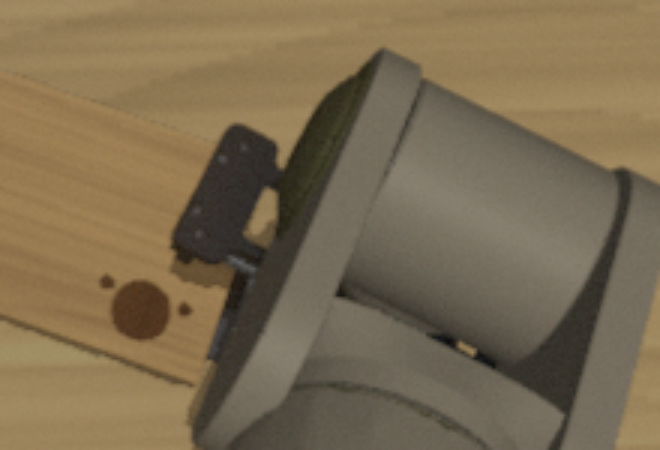

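The grip holds the bar at 13.8 mm with about 5 N on the wrist. The door still looks level. Turning clockwise in steps.

```bash
python3 - <<'E'
from h import *
q=np.array(arm.current_q()); q6=q[5]
for d in(.2,.4,.6,.8,1.0,1.2,1.3,1.4):
    q[5]=q6+d; arm.move_joints(q); f=arm.current_ft_force(); print(d,f.round(1),arm.current_moment().round(2),round(arm.current_gripper_width(),4))
    if np.linalg.norm(f)>50: print('stop');break
print(arm.current_time())
E
```

```text
0.2 [-1.7 -1.4  1.9] [-0.18  0.24 -0.08] 0.0137
0.4 [-1.1 -1.8  1. ] [-0.24  0.25 -0.1 ] 0.0136
0.6 [-1.8 -0.8  0.1] [-0.16  0.2  -0.05] 0.0138
0.8 [-1.  -1.2  1.1] [-0.19  0.18 -0.07] 0.0138
1.0 [-1.4 -0.3  0.4] [-0.14  0.11 -0.08] 0.0137
1.2 [ 0.8 -1.   0.8] [-0.23  0.06 -0.1 ] 0.0138
1.3 [-0.8  0.7 -0.2] [-0.24 -0.03 -0.03] 0.0141
1.4 [-0.9 -1.   1.1] [-0.2  -0.07 -0.03] 0.0134
17.2167
```

```bash
python3 - <<'E'
from fit import *
import ov
p=np.load('p.npy');p[3]=.03
arm.gripper_to(.045)
P=arm.current_tcp_pos(); arm.move_linear(P+[0,0,.08],rate=.12)
q=arm.current_q(); q[0]+=1.3; arm.move_joints(q)
for n in("side","top"): cv2.imwrite(f"pics/{n}4.png",arm.capture(n)[:,:,::-1])
print(arm.current_time(),arm.current_ft_force().round(1))
ov.overlay('top',cv2.imread('pics/top4.png'),p,1.55,(140,130,380,280),3.3,'pics/ovt4.png')
ov.overlay('side',cv2.imread('pics/side4.png'),p,1.55,(160,115,340,335),2.7,'pics/ovs4.png')
E
```

```text
20.8917 [0.3 0.3 0.6]
```

View pics/ovt4.png

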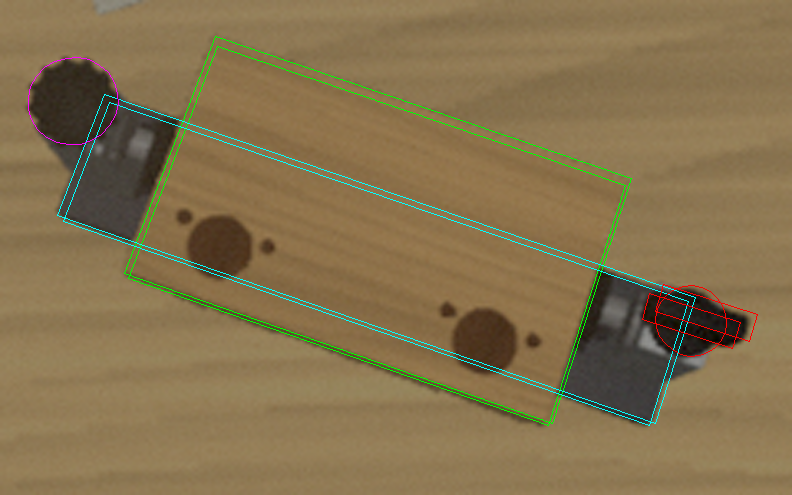

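View pics/ovs4.png

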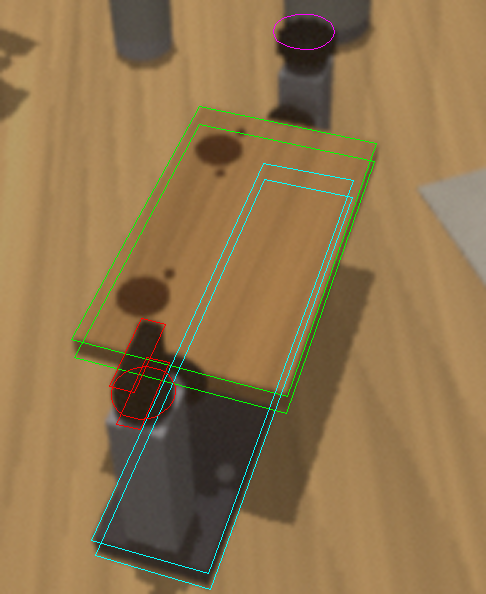

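Both views show the bar along frame y, matching the 1.55 rad overlay, with its far end at (750,328) in the top zoom. The door is level with the holes up, and the arm is clear of everything, so I'm handing in.

```bash
python3 -c "
from cell import arm
print(arm.sign_off(),arm.current_time())"
```

```text
the job is handed in; nothing more can be done
the job is handed in; nothing more can be done
```

The door is level with its hinge holes up and the frame is locked. I handed the job in at about 21 s of the 42 s allowed; signing off gives no verdict.

- **Door:** I measured the tilt at 0.84 rad and pushed the raised edge down with closed fingers. The first push stopped early when its 30 N force guard tripped on contact. The second followed the door's own arc and finished the turn. In the last pictures from both cameras the door outline matches about 0.03 rad of tilt.
- **Locking knob:** I gripped the bar (read at 13.8 mm wide, given as 14 mm) and turned it 1.40 rad clockwise from about 0.15 rad. The last pictures match about 1.55 rad, against the 1.3 rad needed. I felt no clear rise in force at the stop, so the locked position rests on the pictures and the commanded turn.
- **Other checks:** The robot never went near the round clamping knob, and it looks unchanged. At hand-in the arm was clear of everything, with wrist force under 1 N.
- **Disagreement:** The two cameras differed by about 2 mm on where the locking knob stood. The grip took that up with about 5 N on the wrist.

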